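# Stopper the oil cruet

### The arm

A 6-joint arm with a two-finger parallel gripper is mounted at the origin on a cart in front of the work surface, level with it; the furniture and walls round the work are solid. World frame = base frame: x ahead of the robot, y to its left, z up, the work surface at z = 0. Lengths are in mm, angles in rad, forces in N, time in s.
With the tool pointing down it reaches from about 275 to 775 mm from the base axis. Payload 14.6 kg.
Tool frame: the origin (TCP) lies at the very end of the fingers, on their centre line; the grasp point (between the pads) lies 19 mm behind it; z points along the fingers, y is the line along which they close (so a half turn about z gives the same grasp; the last joint's range is limited). The gripper opens to 85 mm and grips with 20 to 120 N. Pads are 22 mm wide; open, the fingers measure 114 mm over their backs; the gripper's body (76 mm by 85 mm) begins 54 mm behind the grasp point. The pads swing forward as they close: fully open they stand 13 mm farther back than shut.
Start: joints at [1.107, 0.263, -0.048, 1.259, 0, 1.415], TCP at [159.56, 500.169, 231.278] pointing down, gripper open.
Joint ranges: [-2.65, 2.65], [-0.89, 1.7], [-1.18, 1.37], [-2.13, 2.11], [-1.35, 1.29], [-3.14, 3.14]. Speed limits (rad/s): [1.89, 1.89, 2.57, 2.79, 3.14, 3.14].

### API

Orientations are given as a unit quaternion [x, y, z, w].
In Python, from workcell import r gives the robot as it stands.
- The arm moves only by the shell command python3 -m inch 'ROWS' [FORCE]. ROWS is JSON, a list of rows, each an object with "offset": the shift along the tool's x, y, z in cm, a list of three; "turn": the turn, a rotation vector about the tool's x, y, z in rad, a list of three; "grip": the opening, from -1 (shut) to 1 (fully open). A call has 1 to 12 rows; each row is the pose to reach, as a shift and turn from the pose commanded when the call began, along the tool's axes at that moment; what a row does not reach only later rows make up. A row lasts 1/8 s, in which the tool goes at most 62.5 mm and 10.7 degrees, less where a joint would pass 70% of its speed; a pose out of reach is approached as far as the arm can. A call with a gripper value outside its range is refused whole. The fingers move at their own pace and stop on an object; FORCE is the grip in N (left out, the last holds). Time passes only in rows, so rows that repeat a pose let the fingers close. It gives the time, the measured TCP pose, the force, the opening and the grip force at its end, in the units of the state.
- r.state(): the state, without advancing time (a new reading comes with each control period).
- r.read_camera(name): name is "scene" or "top"; returns a dict with "color" (384x512x3 uint8, red, green, blue), "fx", "fy", "cx", "cy" (pixels), "R" (3x3) and "t" (3): a world point X has camera coordinates R X + t. Camera axes: x right, y down, z forward; pixel columns grow to the right and rows downward; lengths in mm; the calibration is good to about 2 mm. A picture is of the moment at which its call begins. There is no depth.
- r.sign_off(): hands the job in; it is judged then, once.
The state is a dict: "time": time; "joint_positions": joint angles; "joint_velocities": joint speeds; "effort": joint torques, N m; "ee_pos": TCP position; "tcp_rot": TCP orientation; "force": force on the tool from outside, world axes, zero at the start; "wrist_torque": the same for the moment, N m; "width": finger opening in mm; "gripper_force": force on a finger pad.
Only numpy, scipy, OpenCV 4.12 (cv2) and the standard library are available. Lean on these libraries where they do the work, as an engineer would, in place of code of your own. Each camera call takes 0.05 s, during which the arm holds its last target. There are 200 camera calls.

### The job

The cleaned stopper of the oil cruet stands upside down on its wooden knob. Turn it over and put it back in the cruet: the steel rod down through the drip hole inside the neck, the cork taper in the neck, the knob sitting flat on the rim. Leave the cruet standing where it is, and do not disturb the mill, tin, spice jar and timer.

Things in the scene. Friction and masses are not known exactly. Their poses are not given: they have to be found in the camera images.
- stopper: Stopper, 103 mm long, 90 g. Origin: centre of the knob's outer flat face; z runs from there to the rod tip. Red-brown octagonal knob z 0-34 mm, 46 mm across flats (normals at x, y and every 45 deg); cork taper z 34-58, diameter 26 narrowing to 19; steel rod, diameter 8, z 58-103, round end. Starts upside down, z up. On its side it lies level on a knob flat, axis 23 mm up.
- stopper_seat (a point): Centre of the knob's inner face, at z = 34 mm on the stopper, round the thick end of the cork; it rests on the cruet's rim when fully home. Axes as the stopper's.
- stopper_tip (a point): Tip of the stopper's rod, at z = 103 mm on the stopper. Axes as the stopper's.
- cruet: White stoneware cruet, blue band, loose, 0.8 kg, left or right of the middle. Origin: centre of underside, z up. Body diameter 90 mm to height 52, shoulder to 31 at 104, neck 36 at the rim, height 130. Bore diameter 28 at the rim, 21 at 24 mm below it; steel funnel to 33 below, then drip hole, diameter 11, 33-42 below; hollow to 78 below.
- cruet_rim (a point): Centre of the cruet's mouth, level with the rim's top, 130 mm above its underside. Axes as the cruet's.
- pepper_mill: Brown wooden pepper mill, 58 mm in diameter, 170 mm tall; origin at the centre of its underside. Leave alone.
- tin: Food tin, 76 mm in diameter, 58 mm tall, behind the work; origin at the centre of its underside. Leave alone.
- spice_jar: Spice jar with a dark lid, 41 mm in diameter, 105 mm tall, behind the work; origin at the centre of its underside. Leave alone.
- timer: Red and white kitchen timer, 68 mm in diameter, 36 mm tall, near the right; origin at the centre of its underside. Leave alone.
Mind the look-alikes: they are no part of the job. There is more than one size of the stopper; the job needs the smallest.

How it is judged:
By the outcome, as a careful person would: the job done as asked, in the order asked, and still so for the second after the job is handed in, with the robot touching nothing.
It also fails if it takes over 72 s, if anything falls off the work surface, if the arm or the gripper's body presses on something with over 40 N, if the wrist force passes 120 N, or if a joint passes its speed limit or range.

## Working session

There is one attempt and no reset: what is moved stays moved. The work goes in short steps, Python scripts to look and compute and a shell command to move; the robot and the scene stay as the last step left them, time stands still between calls to the robot, and variables do not carry over. Pictures are saved under pics/ and viewed, at most 12 in all, crops included, and the job is handed in when it is done.

```bash
mkdir -p pics; python3 - <<'E'
from workcell import r
import cv2,json,numpy as np
print(r.state())
for n in("scene","top"):
    c=r.read_camera(n);cv2.imwrite(f"pics/{n}0.png",c["color"][:,:,::-1])
    print(n,c["fx"],c["fy"],c["cx"],c["cy"],np.round(c["R"],4).tolist(),np.round(c["t"],1))
a=cv2.imread("pics/scene0.png");b=cv2.imread("pics/top0.png")
E
```

```text
{'time': 0.0, 'joint_positions': array([ 1.10664867e+00,  2.63557078e-01, -4.89570802e-02,  1.25939348e+00,
        8.56293284e-06,  1.41550211e+00]), 'joint_velocities': array([-0.00099225, -0.00216952, -0.00173289,  0.00095814, -0.00211436,
       -0.0008315 ]), 'effort': array([-5.27359716e-04, -6.37626815e+01,  3.84562004e+01,  1.38458930e-02,
       -2.03465133e-04,  1.88602073e-06]), 'ee_pos': array([159.45559587, 499.90571516, 230.79999931]), 'tcp_rot': array([ 1.53813646e-01,  9.88099718e-01, -5.27913821e-04, -1.73438253e-04]), 'force': array([-0.80018206,  0.39983724,  0.37083513]), 'wrist_torque': array([ 0.00634852,  0.0485038 , -0.0144121 ]), 'gripper_force': 0.0, 'width': 85.15084106696469}
scene 454.6663383076946 454.6663383076946 250.6652096855867 186.6252207453933 [[0.903, -0.4295, -0.0079], [-0.3069, -0.6322, -0.7114], [0.3006, 0.6448, -0.7028]] [-537.3  217.8 1202.3]
top 477.9706520857904 477.9706520857904 259.01972467771213 186.09706914401488 [[0.0122, -0.9999, 0.004], [-0.9926, -0.0126, -0.1206], [0.1207, -0.0025, -0.9927]] [ -54.1  580.4 1515.7]
```

View pics/scene0.png

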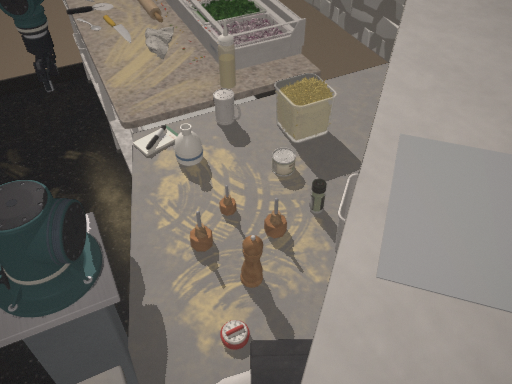

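View pics/top0.png

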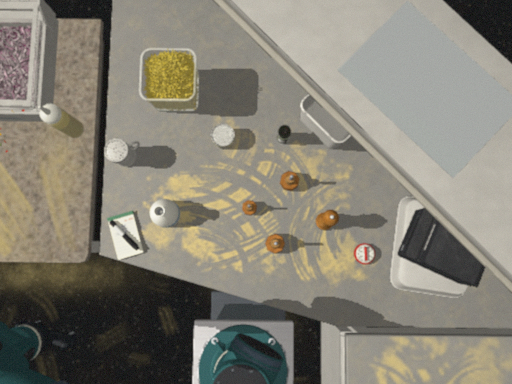

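The scene view shows three upside-down stoppers at about (228,205), (201,238) and (275,225). In the top view they are at (250,207), (275,243) and (289,180). The one at scene (228,205) / top (250,207) looks smallest. The cruet is at scene (188,147) / top (164,213), and the mill is at top (328,218). I'll measure all three stoppers and confirm in a crop.

```bash
cat > h.py <<'E'
import numpy as np,cv2
from workcell import r
def ray(c,u,v):
    R=np.array(c["R"]);t=np.array(c["t"])
    d=R.T@np.array([(u-c["cx"])/c["fx"],(v-c["cy"])/c["fy"],1]);o=-R.T@t
    return o,d/np.linalg.norm(d)
def plane(c,u,v,z):
    o,d=ray(c,u,v);return o+d*(z-o[2])/d[2]
def two(c1,p1,c2,p2):
    o1,d1=ray(c1,*p1);o2,d2=ray(c2,*p2)
    s=np.linalg.lstsq(np.stack([d1,-d2],1),o2-o1,rcond=None)[0]
    a=o1+s[0]*d1;b=o2+s[1]*d2
    return (a+b)/2,np.linalg.norm(a-b)
def proj(c,X):
    p=np.array(c["R"])@np.array(X)+np.array(c["t"]);return p[:2]/p[2]*c["fx"]+[c["cx"],c["cy"]]
def knobs(c):
    h=cv2.cvtColor(c["color"],cv2.COLOR_RGB2HSV)
    m=((h[...,0]<13)&(h[...,1]>115)&(h[...,2]>50)).astype(np.uint8)
    n,l,s,ce=cv2.connectedComponentsWithStats(m)
    return [(s[i].tolist(),ce[i].round(1).tolist()) for i in range(1,n) if s[i][4]>40]
E
python3 - <<'E'
from h import *
S=r.read_camera("scene");T=r.read_camera("top")
for c in(S,T):
    for k in knobs(c):print(k, plane(c,*k[1],17).round(1) )
    print()
a=cv2.resize(S["color"][120:270,150:310],None,fx=3.75,fy=3.75,interpolation=2)[:,:,::-1]
cv2.imwrite("pics/crop1.png",a[:562])
b=cv2.resize(T["color"][165:260,140:300],None,fx=5,fy=5,interpolation=2)[:,:,::-1]
cv2.imwrite("pics/crop2.png",b)
E
```

```text
([226, 325, 17, 11, 64], [234.0, 329.8]) [ 371.1 -380.9   17. ]
([221, 327, 28, 22, 140], [234.3, 341.9]) [ 359.7 -408.4   17. ]

([354, 243, 18, 22, 57], [358.7, 254.6]) [ 364.5 -371.5   17. ]
```

View pics/crop1.png

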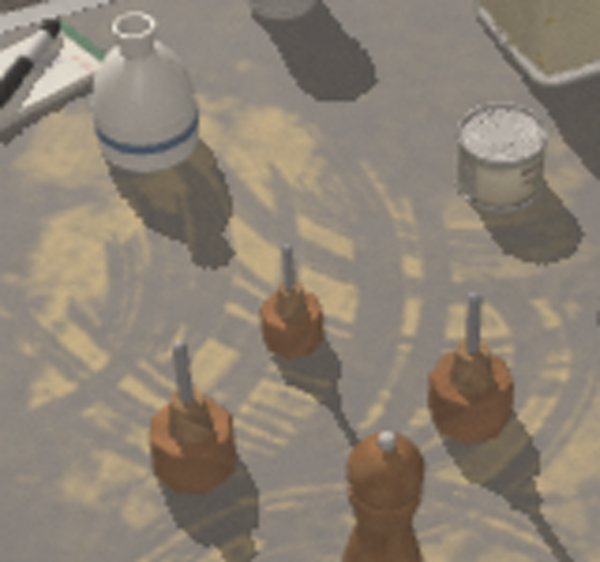

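View pics/crop2.png

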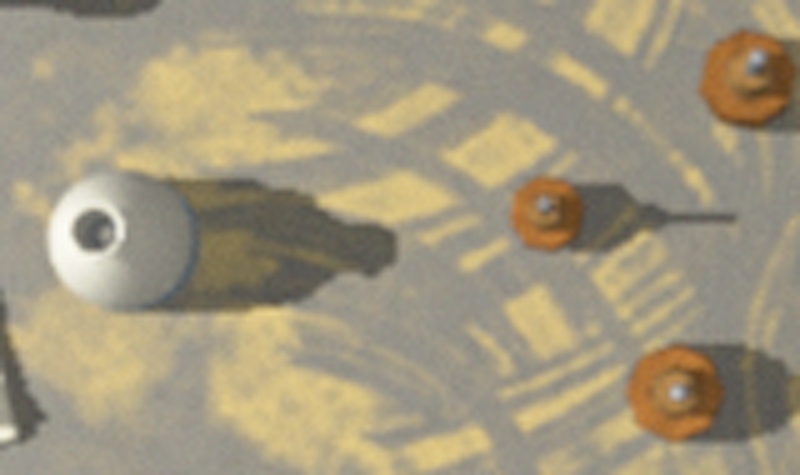

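Confirmed: the centre stopper, crop1 (290,320) / crop2 (547,213), has a knob about 14 px ≈ 45 mm across. The other two are about 18 px (≈57 mm), so the centre one is the smallest and the one to use. Cruet rim: crop1 (134,27), crop2 (98,232).

```bash
python3 - <<'E'
from h import *
S=r.read_camera("scene");T=r.read_camera("top")
f=lambda x,y,k,u0,v0:((x+.5)/k-.5+u0,(y+.5)/k-.5+v0)
s=lambda x,y:f(x,y,3.75,150,120); t=lambda x,y:f(x,y,5,140,165)
print("rim",two(S,s(134,27),T,t(98.5,232)),plane(T,*t(98.5,232),130), plane(S,*s(134,27),130))
print("cruetbase top z~45",plane(T,*t(123,241),40))
print("tip",two(S,s(288,247),T,t(546,203)),plane(T,*t(546,203),103),plane(S,*s(288,247),103))
h=cv2.cvtColor(T["color"],cv2.COLOR_RGB2HSV)
print(h[208,243:257].tolist())
m=((h[...,0]<16)&(h[...,1]>140)&(h[...,2]>60)).astype(np.uint8)
n,l,st,ce=cv2.connectedComponentsWithStats(m)
for i in range(1,n):
    if st[i][4]>60: print(st[i].tolist(),ce[i],plane(T,*ce[i],30).round(1))
for nm,p,z in(("tin",t(-999,0),0),):pass
for u,v,z in((223,135,58),(285,131,105),(328,218,170),(365,253,36)):print(plane(T,u,v,z).round())
E
```

```text
rim (array([490.21709984, 253.47721433, 131.821182  ]), np.float64(1.1068781343228675)) [489.80158344 253.98771089 130.        ] [491.38826484 255.71389054 130.        ]
cruetbase top z~45 [490.19228933 256.54785412  40.        ]
tip (array([513.07036403, -15.85398078, 103.25467772]), np.float64(0.26144804765534374)) [512.96530483 -15.81207076 103.        ] [513.29072161 -15.63907943 103.        ]
[[15, 165, 179], [15, 174, 169], [16, 166, 167], [17, 149, 164], [17, 140, 166], [16, 137, 155], [16, 131, 150], [16, 138, 161], [17, 144, 135], [16, 148, 98], [15, 168, 103], [15, 165, 110], [13, 166, 103], [16, 94, 98]]
[281, 172, 18, 18, 147] [288.87755102 181.07482993] [ 599.4 -144.    30. ]
[243, 201, 13, 14, 92] [248.98913043 207.38043478] [511.8 -15.2  30. ]
[266, 234, 18, 19, 144] [274.36805556 243.10416667] [397.9 -98.3  30. ]
[743.  72.  58.]
[ 748. -126.  105.]
[ 473. -250.  170.]
[ 370. -388.   36.]
```

```bash
cat >> h.py <<'E'
from scipy.spatial.transform import Rotation as Ro
def tool(yaw,pitch):
    # tool heading azimuth yaw (deg), pitch: -90 down, 0 horizontal; y axis = heading rotated +90 (left)
    a,p=np.radians([yaw,pitch]);hd=np.array([np.cos(a),np.sin(a),0]);y=np.array([-np.sin(a),np.cos(a),0])
    z=hd*np.cos(p)+np.array([0,0,np.sin(p)]);return Ro.from_matrix(np.stack([np.cross(y,z),y,z],1))
def rel(pos,Rt):
    s=r.state();R0=Ro.from_quat(s["tcp_rot"])
    print("offset cm",(R0.inv().apply(np.array(pos)-s["ee_pos"])/10).round(2),"turn",(R0.inv()*Rt).as_rotvec().round(3))
def st():
    s=r.state();R=Ro.from_quat(s["tcp_rot"]).as_matrix()
    print("t",round(s["time"],2),"tcp",s["ee_pos"].round(1),"z",R[:,2].round(3),"y",R[:,1].round(3),"j",s["joint_positions"].round(2),"F",s["force"].round(1),"w",round(s["width"],1),round(s["gripper_force"],1))
E
python3 -c "
from h import *
rel([512.8,-15.7,200],tool(-2,-90))"
```

```text
offset cm [-49.33 -38.4    3.13] turn [-0.    -0.    -0.274]
```

```bash
python3 -m inch '[{"offset":[-12,-10,0.5],"turn":[0,0,-0.07],"grip":1},{"offset":[-24,-19,1.5],"turn":[0,0,-0.14],"grip":0.3},{"offset":[-36,-28,2.3],"turn":[0,0,-0.2],"grip":0},{"offset":[-49.3,-38.4,3.1],"turn":[0,0,-0.274],"grip":0},{"offset":[-49.3,-38.4,3.1],"turn":[0,0,-0.274],"grip":0},{"offset":[-49.3,-38.4,3.1],"turn":[0,0,-0.274],"grip":0},{"offset":[-49.3,-38.4,3.1],"turn":[0,0,-0.274],"grip":0},{"offset":[-49.3,-38.4,3.1],"turn":[0,0,-0.274],"grip":0},{"offset":[-49.3,-38.4,3.1],"turn":[0,0,-0.274],"grip":0},{"offset":[-49.3,-38.4,3.1],"turn":[0,0,-0.274],"grip":0},{"offset":[-49.3,-38.4,3.1],"turn":[0,0,-0.274],"grip":0},{"offset":[-49.3,-38.4,3.1],"turn":[0,0,-0.274],"grip":0}]' 30; python3 -c "
from h import *
st();rel([512.8,-15.7,67],tool(-2,-90))"
```

```text
time: 1.8
ee_pos: [512.2, -15.4, 200.1]
tcp_rot: [0.018, 1.0, 0.0, -0.0]
force: [0.5, -0.3, -0.6]
width: 42.5
gripper_force: 0.0
t 1.8 tcp [512.2 -15.4 200.1] z [-0.001  0.    -1.   ] y [0.035 0.999 0.   ] j [-0.19  0.25 -0.15  1.17  0.   -0.15] F [ 0.5 -0.3 -0.6] w 42.5 0.0
offset cm [-0.07 -0.03 13.31] turn [ 0.    -0.001 -0.   ]
```

```bash
python3 -m inch '[{"offset":[-0.05,0,4],"turn":[0,0,0],"grip":0},{"offset":[-0.05,0,8],"turn":[0,0,0],"grip":0},{"offset":[-0.05,0,11],"turn":[0,0,0],"grip":0},{"offset":[-0.05,0,13.2],"turn":[0,0,0],"grip":0},{"offset":[-0.05,0,13.2],"turn":[0,0,0],"grip":0},{"offset":[-0.05,0,13.2],"turn":[0,0,0],"grip":-1},{"offset":[-0.05,0,13.2],"turn":[0,0,0],"grip":-1},{"offset":[-0.05,0,13.2],"turn":[0,0,0],"grip":-1},{"offset":[-0.05,0,13.2],"turn":[0,0,0],"grip":-1},{"offset":[-0.05,0,13.2],"turn":[0,0,0],"grip":-1}]' 50; python3 -c "
from h import *
st();rel([480,100,180],tool(12,-90))"
```

```text
time: 3.05
ee_pos: [513.5, -15.5, 69.1]
tcp_rot: [0.017, 1.0, 0.0, 0.001]
force: [-0.5, 0.9, 7.7]
width: 6.8
gripper_force: 49.5
t 3.05 tcp [513.5 -15.5  69.1] z [ 0.001  0.    -1.   ] y [0.035 0.999 0.   ] j [-0.19  0.35 -0.39  0.83  0.   -0.15] F [-0.5  0.9  7.7] w 6.8 49.5
offset cm [  3.74  11.43 -11.1 ] turn [-0.     0.001 -0.244]
```

```bash
python3 -m inch '[{"offset":[0,0,-3],"turn":[0,0,0],"grip":-1},{"offset":[0,0,-7],"turn":[0,0,0],"grip":-1},{"offset":[1.5,4,-11],"turn":[0,0,-0.08],"grip":-1},{"offset":[3.7,8,-11],"turn":[0,0,-0.16],"grip":-1},{"offset":[3.7,11.4,-11],"turn":[0,0,-0.244],"grip":-1},{"offset":[3.7,11.4,-11],"turn":[0,0,-0.244],"grip":-1},{"offset":[3.7,11.4,-11],"turn":[0,0,-0.244],"grip":-1}]'; python3 -c "
from h import *
st();rel([480,100,150],tool(12,-20))
rel([480,100,55],tool(12,-20))"
```

```text
time: 3.92
ee_pos: [480.1, 99.4, 178.3]
tcp_rot: [-0.104, 0.995, -0.0, -0.0]
force: [-0.3, -0.7, -0.2]
width: 6.3
gripper_force: 48.9
t 3.92 tcp [480.1  99.4 178.3] z [ 0. -0. -1.] y [-0.207  0.978 -0.   ] j [ 0.04  0.23 -0.24  1.1  -0.   -0.17] F [-0.3 -0.7 -0.2] w 6.3 48.9
offset cm [-0.01  0.06  2.83] turn [-1.000e-03 -1.222e+00 -1.000e-03]
offset cm [-1.000e-02  6.000e-02  1.233e+01] turn [-1.000e-03 -1.222e+00 -1.000e-03]
```

```bash
python3 -m inch '[{"offset":[0,0,0],"turn":[0,-0.15,0],"grip":-1},{"offset":[0,0,0],"turn":[0,-0.3,0],"grip":-1},{"offset":[0,0,1],"turn":[0,-0.45,0],"grip":-1},{"offset":[0,0,2],"turn":[0,-0.6,0],"grip":-1},{"offset":[0,0,2.8],"turn":[0,-0.75,0],"grip":-1},{"offset":[0,0,2.8],"turn":[0,-0.9,0],"grip":-1},{"offset":[0,0,2.8],"turn":[0,-1.05,0],"grip":-1},{"offset":[0,0,2.8],"turn":[0,-1.22,0],"grip":-1},{"offset":[0,0,2.8],"turn":[0,-1.22,0],"grip":-1},{"offset":[0,0,2.8],"turn":[0,-1.22,0],"grip":-1}]'; python3 -c "
from h import *
st();rel([480,100,50],tool(12,-20))
S=r.read_camera('scene');cv2.imwrite('pics/tip1.png',cv2.resize(S['color'][100:260,120:300],None,fx=3.3,fy=3.3,interpolation=2)[:,:,::-1])"
```

```text
time: 5.18
ee_pos: [540.9, 98.5, 259.5]
tcp_rot: [-0.09, 0.838, 0.06, 0.535]
force: [-0.2, 0.0, -1.4]
width: 6.1
gripper_force: 49.0
t 5.17 tcp [540.9  98.5 259.5] z [ 0.886  0.196 -0.42 ] y [-0.214  0.977  0.004] j [-0.14 -0.13 -1.18 -0.59  0.32 -0.15] F [-0.2  0.  -1.4] w 6.1 49.0
offset cm [21.5   1.38  3.44] turn [ 0.007 -0.084 -0.001]
```

View pics/tip1.png

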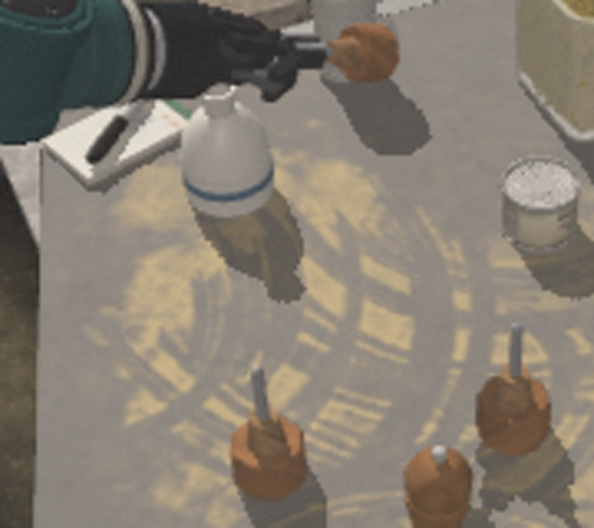

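The stopper is gripped and tilted, with the knob at crop (370,50). Joint 3 hit its limit, so the pose came out short and high. I'll fit a quick kinematic model from the readings so I can plan reachable poses.

```bash
cat >> h.py <<'E'
from scipy.optimize import least_squares
D=[([1.10664867,.263557078,-.0489570802,1.25939348,0,1.41550211],[159.456,499.906,230.8],[0,0,-1]),
([-.19,.25,-.15,1.17,0,-.15],[512.2,-15.4,200.1],[0,0,-1]),
([-.19,.35,-.39,.83,0,-.15],[513.5,-15.5,69.1],[0,0,-1]),
([.04,.23,-.24,1.10,0,-.17],[480.1,99.4,178.3],[0,0,-1]),
([-.14,-.13,-1.18,-.59,.32,-.15],[540.9,98.5,259.5],[.886,.196,-.42])]
def fk(q,p):
    c0,z0,L1,A,B,L,s,d=p
    a=q[1];b=a-q[2];c=b+q[3]
    rho=c0+L1*np.sin(a)+A*np.cos(b)+B*np.sin(b)
    z=z0+L1*np.cos(a)-A*np.sin(b)+B*np.cos(b)
    t=np.array([np.cos(c)*np.cos(q[4]),np.sign(s)*np.sin(q[4]),-np.sin(c)*np.cos(q[4])])
    P=np.array([rho,d,z])+L*t
    M=Ro.from_euler("z",q[0]);return M.apply(P),M.apply(t)
E
python3 - <<'E'
from h import *
s=r.state();R=Ro.from_quat(s["tcp_rot"]).as_matrix()
D[-1]=(s["joint_positions"],s["ee_pos"],R[:,2])
st()
for sg in(1,-1):
  f=lambda p:np.concatenate([np.r_[(fk(q,p)[0]-x)/5,(fk(q,p)[1]-t)*30] for q,x,t in D]+[(np.array(p[:6])-[0,200,400,400,0,250])/1000])
  o=least_squares(f,[0,200,400,400,0,250,sg,82]);print(sg,o.cost,o.x.round(1))
  for q,x,t in D: print((fk(q,o.x)[0]-x).round(1),(fk(q,o.x)[1]-t).round(3))
E
```

```text
t 5.22 tcp [541.   98.8 259.7] z [ 0.886  0.196 -0.42 ] y [-0.215  0.977  0.004] j [-0.14 -0.13 -1.18 -0.59  0.32 -0.15] F [0.8 0.6 0.1] w 6.1 49.0
1 18.432071102938146 [ 67.5 170.9 495.2 321.9  46.6 369.6 627.2  75.9]
[ 4.  -3.9 -6. ] [-0.    -0.001  0.   ]
[-2.  -5.4 -1.4] [ 0.001 -0.     0.   ]
[-1.5 -5.7 14.8] [ 0.001 -0.     0.   ]
[ 5.3 -4.   1. ] [0.001 0.    0.   ]
[ 0.8 21.2 -8.4] [-0.  0. -0.]
-1 18.432071101481345 [ 67.5 170.9 495.2 321.9  46.6 369.6 432.2  75.9]
[ 4.  -3.9 -6. ] [-0.    -0.001  0.   ]
[-2.  -5.4 -1.4] [ 0.001 -0.     0.   ]
[-1.5 -5.7 14.8] [ 0.001 -0.     0.   ]
[ 5.3 -4.   1. ] [0.001 0.    0.   ]
[ 0.8 21.2 -8.4] [-0.  0. -0.]
```

```bash
cat >> h.py <<'E'
def fk(q,p):
    c0,z0,L1,A,B,L,e,d=p
    a=q[1];b=a-q[2];c=b+q[3]
    rho=c0+L1*np.sin(a)+A*np.cos(b)+B*np.sin(b)
    z=z0+L1*np.cos(a)-A*np.sin(b)+B*np.cos(b)
    t0=np.array([np.cos(c),0,-np.sin(c)])
    t=t0*np.cos(q[4])+np.array([0,np.sin(q[4]),0])
    P=np.array([rho,d,z])+e*t0+L*t
    M=Ro.from_euler("z",q[0]);return M.apply(P),M.apply(t)
PR=np.array([67,171,495,322,47,300,69,76.])
lo=np.array([-2.65,-.89,-1.18,-2.13,-1.35]);hi=np.array([2.65,1.7,1.37,2.11,1.29])
def ik(pos,yaw,pitch,p=None):
    p=PR if p is None else p
    a,b=np.radians([yaw,pitch]);t=np.array([np.cos(b)*np.cos(a),np.cos(b)*np.sin(a),np.sin(b)])
    best=None
    for g in([0,.3,-.5,.5,0],[0,.8,-.5,-.3,.8],[0,.8,-.5,-.3,-.8],[.8,.3,-.5,0,-.6]):
        o=least_squares(lambda q:np.r_[(fk(q,p)[0]-pos)/10,(fk(q,p)[1]-t)*20],g,bounds=(lo,hi))
        if best is None or o.cost<best.cost:best=o
    return best.cost,best.x
E
python3 - <<'E'
from h import *
s=r.state();R=Ro.from_quat(s["tcp_rot"]).as_matrix()
D[-1]=(s["joint_positions"],s["ee_pos"],R[:,2])
f=lambda p:np.concatenate([np.r_[(fk(q,p)[0]-x)/5,(fk(q,p)[1]-t)*30] for q,x,t in D]+[(np.array(p)-PR)/200])
o=least_squares(f,PR);print(o.cost,o.x.round(1).tolist())
for q,x,t in D: print((fk(q,o.x)[0]-x).round(1))
for yaw in range(-180,180,20):
  for pit in(0,-20):
    d=np.array([np.cos(np.radians(yaw)),np.sin(np.radians(yaw)),np.tan(np.radians(pit))])
    c,q=ik(np.array([490,255,150])+19*d,yaw,pit,o.x); 
    if c<.2: print("cruet",yaw,pit,round(c,2),q.round(2))
for x in(560,600,640,680):
  for pit in(-20,-30,-40,-50):
    for z in (55,):
      c,q=ik(np.array([x,135,z]),5,pit,o.x)
      if c<.2: print("tip",x,pit,round(c,2),q.round(2))
E
```

```text
0.3879895935205719 [1.8, 159.6, 580.0, 368.4, 50.0, 286.2, 137.4, 81.1]
[ 0.1 -0.  -0.6]
[-1.5 -0.2  0.4]
[-0.5 -0.5  0.2]
[1.8 1.1 0.1]
[ 0.   0.2 -0. ]
cruet -100 -20 0.15 [ 0.64  1.03  0.49  2.11 -0.7 ]
cruet -80 -20 0.0 [ 0.72  0.92  0.23  1.85 -0.93]
cruet -60 0 0.0 [ 0.8   1.06  0.01  2.09 -1.29]
cruet -60 -20 0.0 [ 0.78  0.72 -0.12  1.33 -1.14]
cruet -40 -20 0.0 [ 0.79  0.46 -0.63  0.25 -1.21]
cruet -20 -20 0.0 [ 0.74  0.42 -1.09 -0.85 -0.98]
cruet 60 -20 0.05 [-0.12  0.34 -1.18 -0.74  1.05]
cruet 80 -20 0.0 [-0.16  0.41 -0.72  0.4   1.22]
cruet 100 0 0.0 [-0.17  0.99 -0.21  1.94  1.23]
cruet 100 -20 0.0 [-0.14  0.67 -0.28  1.32  1.11]
cruet 120 0 0.14 [-0.1   1.06  0.07  2.11  0.96]
cruet 120 -20 0.0 [-0.07  0.84  0.04  1.76  0.89]
cruet 140 -20 0.0 [0.02 0.98 0.33 2.04 0.67]
tip 560 -50 0.0 [ 0.1   0.26 -1.04 -0.42 -0.01]
tip 600 -40 0.0 [ 0.09  0.4  -1.15 -0.85 -0.  ]
tip 600 -50 0.0 [ 0.09  0.3  -0.95 -0.38 -0.  ]
tip 640 -40 0.0 [ 0.08  0.42 -1.05 -0.77  0.  ]
tip 640 -50 0.0 [ 0.08  0.34 -0.86 -0.33  0.  ]
tip 680 -30 0.0 [ 0.07  0.6  -1.13 -1.2   0.01]
tip 680 -40 0.0 [ 0.07  0.45 -0.96 -0.71  0.01]
tip 680 -50 0.0 [ 0.08  0.39 -0.77 -0.28  0.01]
```

```bash
sed -i 's/^PR=.*/PR=np.array([1.8,159.6,580,368.4,50,286.2,137.4,81.1])/' h.py; python3 - <<'E'
from h import *
for yaw in(-20,0,20,30,50):
  for pit in(-30,-35,-40,-45,-50):
    d=Ro.from_euler("zy",[yaw,-pit],degrees=True).apply([1,0,0])
    c,q=ik(np.array([490,255,150])+19*d,yaw,pit)
    print("cruet",yaw,pit,round(c,2),q.round(2))
for pit in(-25,-30): print("tip",ik(np.array([665,185,60]),15,pit))
print(ik([709,197,5],15,-90))
for yaw in(-30,0,30):
  d=Ro.from_euler("zy",[yaw,50],degrees=True).apply([1,0,0])
  print("pick",ik(np.array([470,80,23])+19*d,yaw,-50))
rel([645,180,160],tool(15,-30))
E
```

```text
cruet -20 -30 0.0 [ 0.7   0.28 -0.95 -0.37 -0.85]
cruet -20 -35 0.0 [ 0.67  0.24 -0.88 -0.19 -0.77]
cruet -20 -40 0.0 [ 0.64  0.21 -0.82 -0.03 -0.7 ]
cruet -20 -45 0.0 [ 0.61  0.19 -0.75  0.1  -0.62]
cruet -20 -50 0.0 [ 0.58  0.19 -0.69  0.23 -0.54]
cruet 0 -30 0.04 [ 0.56  0.24 -1.18 -0.81 -0.48]
cruet 0 -35 0.0 [ 0.54  0.18 -1.11 -0.61 -0.43]
cruet 0 -40 0.0 [ 0.52  0.14 -1.02 -0.39 -0.39]
cruet 0 -45 0.0 [ 0.5   0.11 -0.93 -0.2  -0.34]
cruet 0 -50 0.0 [ 0.48  0.11 -0.85 -0.02 -0.3 ]
cruet 20 -30 1.88 [ 0.34  0.14 -1.18 -0.71  0.  ]
cruet 20 -35 0.1 [ 0.33  0.13 -1.18 -0.68  0.02]
cruet 20 -40 0.0 [ 0.33  0.1  -1.11 -0.51  0.02]
cruet 20 -45 0.0 [ 0.33  0.07 -1.01 -0.29  0.01]
cruet 20 -50 0.0 [ 0.33  0.07 -0.91 -0.1   0.01]
cruet 30 -30 1.73 [ 0.2   0.13 -1.18 -0.67  0.27]
cruet 30 -35 0.06 [ 0.21  0.12 -1.18 -0.65  0.25]
cruet 30 -40 0.0 [ 0.23  0.09 -1.1  -0.47  0.23]
cruet 30 -45 0.0 [ 0.24  0.06 -1.   -0.26  0.2 ]
cruet 30 -50 0.0 [ 0.25  0.06 -0.91 -0.08  0.17]
cruet 50 -30 0.0 [-0.    0.19 -1.17 -0.63  0.73]
cruet 50 -35 0.0 [ 0.03  0.14 -1.07 -0.4   0.66]
cruet 50 -40 0.0 [
[... 182 characters left out ...]
9 ,  0.65612731, -1.18      , -1.36813583,  0.15437897]))
tip (np.float64(8.694233251667078e-30), array([ 0.09232183,  0.58140538, -1.13498419, -1.18651972,  0.14659475]))
(np.float64(1.4540286171858322e-28), array([1.60584076e-01, 7.44207950e-01, 1.71367754e-01, 9.97956131e-01,
       6.19863467e-18]))
pick (np.float64(1.1499718453472453e-28), array([ 0.24103225,  0.33116149, -1.13222542, -0.43706345, -0.46115537]))
pick (np.float64(2.0633349855406), array([ 0.0137651 ,  0.25860886, -1.18      , -0.47503989, -0.02108057]))
pick (np.float64(0.18231242887436838), array([-0.26179841,  0.28361034, -1.18      , -0.39755548,  0.47056552]))
offset cm [ 4.07  5.67 14.99] turn [-0.039  0.091 -0.024]
```

```bash
python3 -c "
from h import *
rel([665,185,140],tool(15,-30))
rel([665,185,57],tool(15,-30))"
```

```text
offset cm [ 5.02  5.72 17.7 ] turn [-0.039  0.091 -0.024]
offset cm [12.56  5.69 21.19] turn [-0.039  0.091 -0.024]
```

```bash
python3 -m inch '[{"offset":[1.5,2,5],"turn":[-0.02,0.05,-0.01],"grip":-1},{"offset":[3,4,10],"turn":[-0.039,0.091,-0.024],"grip":-1},{"offset":[5,5.7,14],"turn":[-0.039,0.091,-0.024],"grip":-1},{"offset":[5,5.7,17.7],"turn":[-0.039,0.091,-0.024],"grip":-1},{"offset":[5,5.7,17.7],"turn":[-0.039,0.091,-0.024],"grip":-1},{"offset":[5,5.7,17.7],"turn":[-0.039,0.091,-0.024],"grip":-1},{"offset":[7,5.7,18.6],"turn":[-0.039,0.091,-0.024],"grip":-1},{"offset":[9,5.7,19.5],"turn":[-0.039,0.091,-0.024],"grip":-1},{"offset":[10.5,5.7,20.2],"turn":[-0.039,0.091,-0.024],"grip":-1},{"offset":[11.5,5.7,20.7],"turn":[-0.039,0.091,-0.024],"grip":-1},{"offset":[12.1,5.7,21],"turn":[-0.039,0.091,-0.024],"grip":-1},{"offset":[12.1,5.7,21],"turn":[-0.039,0.091,-0.024],"grip":-1}]'; python3 -c "
from h import *
st();rel([665,185,55],tool(15,-30))
S=r.read_camera('scene');cv2.imwrite('pics/tip2.png',cv2.resize(S['color'][70:220,170:330],None,fx=3.75,fy=3.75,interpolation=2)[:,:,::-1])"
```

```text
time: 6.72
ee_pos: [663.8, 186.0, 61.1]
tcp_rot: [-0.114, 0.859, 0.066, 0.495]
force: [-0.1, -0.5, -0.5]
width: 6.3
gripper_force: 49.0
t 6.72 tcp [663.8 186.   61.1] z [ 0.835  0.226 -0.502] y [-0.261  0.965  0.001] j [ 0.09  0.57 -1.13 -1.17  0.15 -0.09] F [-0.1 -0.5 -0.5] w 6.3 49.0
offset cm [ 0.49 -0.13  0.38] turn [ 0.002 -0.002  0.   ]
```

View pics/tip2.png

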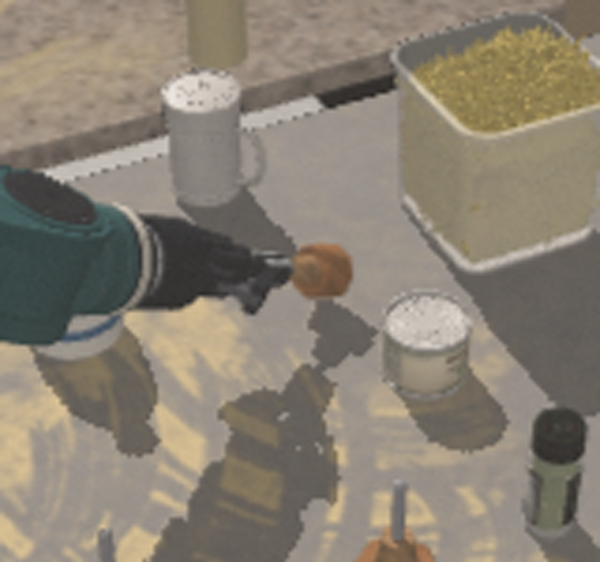

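The knob at crop (325,270) is clear of the tin, and its shadow shows a small gap to the table. I'll lower it until it touches, then release.

```bash
python3 -m inch '[{"offset":[0.3,0,0.15],"turn":[0,0,0],"grip":-1},{"offset":[0.5,0,0.3],"turn":[0,0,0],"grip":-1},{"offset":[0.7,0,0.4],"turn":[0,0,0],"grip":-1},{"offset":[0.7,0,0.4],"turn":[0,0,0],"grip":-1}]'; python3 -c "
from h import *
st()"
```

```text
time: 7.28
ee_pos: [664.7, 186.4, 53.7]
tcp_rot: [-0.114, 0.858, 0.066, 0.496]
force: [-1.4, -0.7, 5.2]
width: 6.8
gripper_force: 49.8
t 7.28 tcp [664.7 186.4  53.7] z [ 0.836  0.226 -0.5  ] y [-0.261  0.965  0.   ] j [ 0.09  0.6  -1.14 -1.21  0.15 -0.09] F [-1.4 -0.7  5.2] w 6.8 49.8
```

```bash
python3 -m inch '[{"offset":[0,0,0],"turn":[0,0,0],"grip":-0.2},{"offset":[0,0,0],"turn":[0,0,0],"grip":0},{"offset":[0,0,0],"turn":[0,0,0],"grip":0},{"offset":[0,0,0],"turn":[0,0,0],"grip":0},{"offset":[-1,0,-4],"turn":[0,0,0],"grip":0.5},{"offset":[-4,0,-9],"turn":[0,0,0],"grip":0.5},{"offset":[-8,0,-14],"turn":[0,0.15,0],"grip":0.5},{"offset":[-12,0,-16],"turn":[0,0.3,0],"grip":0.5},{"offset":[-16,0,-18],"turn":[0,0.45,0],"grip":0.5},{"offset":[-16,0,-18],"turn":[0,0.45,0],"grip":0.5}]'; python3 -c "
from h import *
st()
S=r.read_camera('scene');T=r.read_camera('top')
a=cv2.resize(S['color'][80:200,190:290],None,fx=4,fy=4,interpolation=2)
b=cv2.resize(T['color'][100:220,150:250],None,fx=4,fy=4,interpolation=2)
cv2.imwrite('pics/lay.png',np.hstack([a,b])[:,:,::-1])"
```

```text
time: 8.52
ee_pos: [615.0, 169.3, 200.9]
tcp_rot: [-0.121, 0.92, 0.049, 0.368]
force: [0.3, -0.3, -1.6]
width: 64.1
gripper_force: 0.0
t 8.53 tcp [615.  169.3 200.9] z [ 0.666  0.18  -0.724] y [-0.259  0.966  0.002] j [ 0.09  0.08 -0.72  0.02  0.12 -0.13] F [ 0.3 -0.3 -1.6] w 64.1 0.0
```

View pics/lay.png

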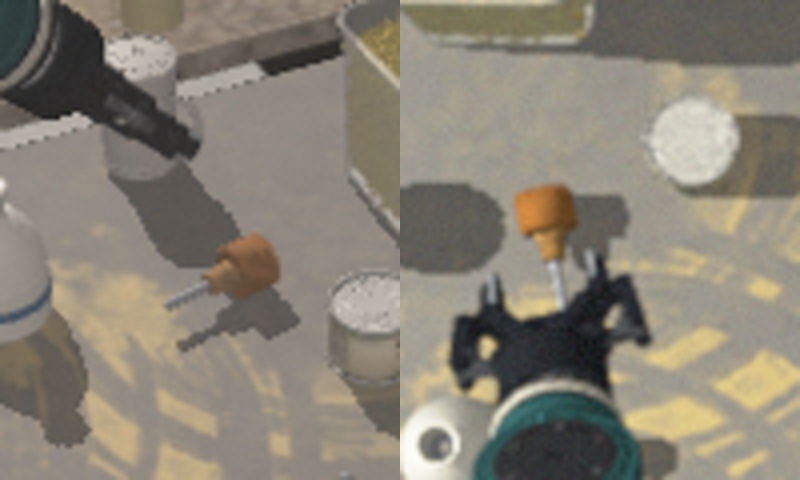

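The stopper now lies on its side. In the right half the knob is about (518–577, 185–236) with the rod pointing toward the robot; in the left half the knob is at (248,266) and the rod tip at (167,305).

```bash
python3 - <<'E'
from h import *
S=r.read_camera('scene');T=r.read_camera('top')
h=cv2.cvtColor(T["color"],cv2.COLOR_RGB2HSV)
m=((h[...,0]<17)&(h[...,1]>150)&(h[...,2]>70)).astype(np.uint8)
m[:, :170]=0;m[:,200:]=0;m[:140]=0;m[170:]=0
n,l,s,ce=cv2.connectedComponentsWithStats(m);i=1+s[1:,4].argmax();print(s[i],ce[i])
k=plane(T,*ce[i],26);print("knob c",k)
cn=max(cv2.findContours((l==i).astype(np.uint8),0,1)[0],key=len);print(cv2.minAreaRect(cn))
print("tipS",plane(S,190+167/4-.4,80+305/4-.4,23),"tipT",plane(T,150+163/4-.4,100+303/4-.4,23))
h=cv2.cvtColor(S["color"],cv2.COLOR_RGB2HSV)
print("knobS",plane(S,190+248/4-.4,80+266/4-.4,23))
print("outer",plane(T,150+145/4-.4,100+187/4-.4,23),"inner",plane(T,150+150/4-.4,100+232/4-.4,23))
E
```

```text
[179 147  15  12 127] [185.62992126 151.97637795]
knob c [692.15111869 196.05809584  26.        ]
((185.78846740722656, 151.9423065185547), (10.394155502319336, 12.94366455078125), 78.69007110595703)
tipS [611.35168893 180.9332894   23.        ] tipT [615.10396904 178.66673077  23.        ]
knobS [692.35122268 196.91980003  23.        ]
outer [711.61101172 196.37530051  23.        ] inner [673.9825827  191.10549993  23.        ]
```

```bash
python3 -c "
from h import *
rel([694,195.5,80],tool(11,-90));rel([694,195.5,4],tool(11,-90))"
```

```text
offset cm [ 2.47  0.47 14.36] turn [0.028 0.766 0.066]
offset cm [ 7.74  0.46 19.83] turn [0.028 0.766 0.066]
```

```bash
python3 -m inch '[{"offset":[0,0.1,3],"turn":[0,0.15,0.01],"grip":0.5},{"offset":[0.5,0.2,6],"turn":[0.01,0.3,0.02],"grip":0.5},{"offset":[1.5,0.3,9],"turn":[0.02,0.45,0.04],"grip":0.5},{"offset":[2,0.4,12],"turn":[0.028,0.6,0.06],"grip":0.5},{"offset":[2.5,0.47,14.4],"turn":[0.028,0.766,0.066],"grip":0.5},{"offset":[2.5,0.47,14.4],"turn":[0.028,0.766,0.066],"grip":0.5},{"offset":[2.5,0.47,14.4],"turn":[0.028,0.766,0.066],"grip":0.5},{"offset":[2.5,0.47,14.4],"turn":[0.028,0.766,0.066],"grip":0.5}]'; python3 -c "
from h import *
st();rel([694,195.5,4],tool(11,-90))"
```

```text
time: 9.72
ee_pos: [692.7, 195.3, 79.8]
tcp_rot: [-0.096, 0.995, 0.0, 0.0]
force: [-0.7, 0.3, 0.0]
width: 64.4
gripper_force: 0.0
t 9.72 tcp [692.7 195.3  79.8] z [ 0.  0. -1.] y [-0.191  0.982  0.   ] j [ 0.16  0.67  0.22  1.13  0.   -0.03] F [-0.7  0.3  0. ] w 64.4 0.0
offset cm [-0.13 -0.01  7.58] turn [0. 0. 0.]
```

```bash
python3 -m inch '[{"offset":[-0.1,0,3],"turn":[0,0,0],"grip":0.5},{"offset":[-0.1,0,5.5],"turn":[0,0,0],"grip":0.5},{"offset":[-0.1,0,7],"turn":[0,0,0],"grip":0.5},{"offset":[-0.1,0,7.5],"turn":[0,0,0],"grip":0.5},{"offset":[-0.1,0,7.5],"turn":[0,0,0],"grip":-0.2},{"offset":[-0.1,0,7.5],"turn":[0,0,0],"grip":-0.2},{"offset":[-0.1,0,7.5],"turn":[0,0,0],"grip":-0.2},{"offset":[-0.1,0,7.5],"turn":[0,0,0],"grip":-0.2}]' 40; python3 -c "
from h import *
st();rel([560,70,130],tool(-160,-90))"
```

```text
time: 10.72
ee_pos: [694.8, 195.6, 4.8]
tcp_rot: [-0.096, 0.995, 0.0, -0.0]
force: [-1.6, 0.3, 6.1]
width: 45.5
gripper_force: 41.6
t 10.72 tcp [694.8 195.6   4.8] z [-0.001  0.    -1.   ] y [-0.191  0.982  0.   ] j [ 0.16  0.72  0.12  0.97  0.   -0.03] F [-1.6  0.3  6.1] w 45.5 41.6
offset cm [ 15.64  -9.76 -12.51] turn [-1.000e-03 -0.000e+00  2.985e+00]
```

```bash
python3 -m inch '[{"offset":[0,0,-4],"turn":[0,0,0],"grip":-0.2},{"offset":[0,0,-8],"turn":[0,0,0.1],"grip":-0.2},{"offset":[3,-2,-12.5],"turn":[0,0,0.25],"grip":-0.2},{"offset":[6,-4,-12.5],"turn":[0,0,0.42],"grip":-0.2},{"offset":[9,-6,-12.5],"turn":[0,0,0.6],"grip":-0.2},{"offset":[12,-8,-12.5],"turn":[0,0,0.78],"grip":-0.2},{"offset":[15.6,-9.8,-12.5],"turn":[0,0,0.96],"grip":-0.2},{"offset":[15.6,-9.8,-12.5],"turn":[0,0,1.14],"grip":-0.2},{"offset":[15.6,-9.8,-12.5],"turn":[0,0,1.32],"grip":-0.2},{"offset":[15.6,-9.8,-12.5],"turn":[0,0,1.5],"grip":-0.2}]'; python3 -m inch '[{"offset":[0,0,0],"turn":[0,0,0.18],"grip":-0.2},{"offset":[0,0,0],"turn":[0,0,0.36],"grip":-0.2},{"offset":[0,0,0],"turn":[0,0,0.54],"grip":-0.2},{"offset":[0,0,0],"turn":[0,0,0.72],"grip":-0.2},{"offset":[0,0,0],"turn":[0,0,0.9],"grip":-0.2},{"offset":[0,0,0],"turn":[0,0,1.08],"grip":-0.2},{"offset":[0,0,0],"turn":[0,0,1.26],"grip":-0.2},{"offset":[0,0,0],"turn":[0,0,1.44],"grip":-0.2},{"offset":[0,0,0],"turn":[0,0,1.485],"grip":-0.2},{"offset":[0,0,0],"turn":[0,0,1.485],"grip":-0.2}]'; python3 -c "
from h import *
st();rel([560,70,6],tool(-160,-90))"
```

```text
time: 11.98
ee_pos: [560.1, 69.5, 129.4]
tcp_rot: [0.611, 0.792, -0.001, -0.001]
force: [-0.5, -0.5, -0.8]
width: 45.6
gripper_force: 41.2
time: 13.22
ee_pos: [560.1, 69.6, 129.3]
tcp_rot: [0.985, 0.174, -0.001, -0.0]
force: [-0.0, 0.1, -0.7]
width: 45.6
gripper_force: 41.2
t 13.22 tcp [560.1  69.6 129.3] z [-0.002 -0.    -1.   ] y [ 0.342 -0.94  -0.   ] j [-0.02  0.38 -0.16  1.04 -0.    2.77] F [-0.   0.1 -0.7] w 45.6 41.2
offset cm [ 0.02 -0.04 12.33] turn [-0.     0.002  0.   ]
```

```bash
python3 -m inch '[{"offset":[0,0,4],"turn":[0,0,0],"grip":-0.2},{"offset":[0,0,8],"turn":[0,0,0],"grip":-0.2},{"offset":[0,0,11],"turn":[0,0,0],"grip":-0.2},{"offset":[0,0,12],"turn":[0,0,0],"grip":-0.2},{"offset":[0,0,12.4],"turn":[0,0,0],"grip":-0.2},{"offset":[0,0,12.4],"turn":[0,0,0],"grip":-0.2},{"offset":[0,0,12.4],"turn":[0,0,0],"grip":0.4},{"offset":[0,0,12.4],"turn":[0,0,0],"grip":0.4},{"offset":[0,0,9],"turn":[0,0,0],"grip":0.4},{"offset":[0,0,4],"turn":[0,0,0],"grip":0.4},{"offset":[0,0,0],"turn":[0,0,0],"grip":0.4},{"offset":[0,0,0],"turn":[0,0,0],"grip":0.4}]'; python3 -c "
from h import *
st()
for yaw,pit in((20,-50),(20,-55),(20,-45)):
  d=tool(yaw,pit).as_matrix()[:,2];print(ik(np.array([560,70,24])+19*d,yaw,pit))
d=tool(20,-50).as_matrix()[:,2]
rel(np.array([560,70,24])+19*d-60*d,tool(20,-50))"
```

```text
time: 14.72
ee_pos: [561.7, 69.6, 132.2]
tcp_rot: [0.985, 0.174, 0.002, 0.0]
force: [0.7, 0.3, -0.8]
width: 60.0
gripper_force: 0.0
t 14.72 tcp [561.7  69.6 132.2] z [ 0.003 -0.    -1.   ] y [ 0.342 -0.94   0.001] j [-0.02  0.38 -0.15  1.04 -0.    2.77] F [ 0.7  0.3 -0.8] w 60.0 0.0
(np.float64(1.1668238864350292e-29), array([-0.17657358,  0.37529017, -1.07110213, -0.50344402,  0.32840017]))
(np.float64(6.082117579254001e-30), array([-0.15379792,  0.34606987, -0.97936748, -0.30494683,  0.28007484]))
(np.float64(1.1564725522443321e-28), array([-0.19958791,  0.42943647, -1.16486927, -0.72987417,  0.37770026]))
offset cm [-2.8  -0.11  7.67] turn [-1.070e+00  2.000e-03 -2.953e+00]
```

```bash
python3 -m inch '[{"offset":[0,0,-3],"turn":[0,0,-0.18],"grip":0.4},{"offset":[0,0,-3],"turn":[0,0,-0.36],"grip":0.4},{"offset":[0,0,-3],"turn":[0,0,-0.54],"grip":0.4},{"offset":[0,0,-3],"turn":[0,0,-0.72],"grip":0.4},{"offset":[0,0,-3],"turn":[0,0,-0.9],"grip":0.4},{"offset":[0,0,-3],"turn":[0,0,-1.08],"grip":0.4},{"offset":[0,0,-3],"turn":[0,0,-1.26],"grip":0.4},{"offset":[0,0,-3],"turn":[0,0,-1.44],"grip":0.4},{"offset":[0,0,-3],"turn":[0,0,-1.62],"grip":0.4},{"offset":[0,0,-3],"turn":[0,0,-1.8],"grip":0.4},{"offset":[0,0,-3],"turn":[0,0,-1.98],"grip":0.4},{"offset":[0,0,-3],"turn":[0,0,-2.16],"grip":0.4}]'; python3 -m inch '[{"offset":[0,0,0],"turn":[0,0,-0.18],"grip":0.4},{"offset":[0,0,0],"turn":[0,0,-0.36],"grip":0.4},{"offset":[0,0,0],"turn":[0,0,-0.54],"grip":0.4},{"offset":[0,0,0],"turn":[0,0,-0.72],"grip":0.4},{"offset":[0,0,0],"turn":[0,0,-0.9],"grip":0.4},{"offset":[0,0,0],"turn":[0,0,-0.982],"grip":0.4},{"offset":[0,0,0],"turn":[0,0,-0.982],"grip":0.4}]'; python3 -c "
from h import *
st()
d=tool(20,-50).as_matrix()[:,2]
rel(np.array([560,70,24])+19*d-90*d,tool(20,-50))
T=r.read_camera('top');S=r.read_camera('scene')
a=cv2.resize(S['color'][120:240,190:290],None,fx=4,fy=4,interpolation=2)
b=cv2.resize(T['color'][130:250,180:280],None,fx=4,fy=4,interpolation=2)
cv2.imwrite('pics/lay2.png',np.hstack([a,b])[:,:,::-1])"
```

```text
time: 16.23
ee_pos: [559.8, 69.6, 158.2]
tcp_rot: [0.308, 0.951, -0.001, -0.002]
force: [0.1, -0.2, 0.1]
width: 59.4
gripper_force: 0.0
time: 17.1
ee_pos: [559.8, 69.6, 158.4]
tcp_rot: [-0.173, 0.985, 0.0, -0.002]
force: [-1.2, -0.6, -0.6]
width: 59.7
gripper_force: 0.0
t 17.1 tcp [559.8  69.6 158.4] z [-0.003 -0.    -1.   ] y [-0.342  0.94   0.001] j [-0.02  0.36 -0.1   1.11 -0.   -0.37] F [-1.2 -0.6 -0.6] w 59.7 0.0
offset cm [4.51 0.02 8.01] turn [ 0.001 -0.701 -0.001]
```

View pics/lay2.png

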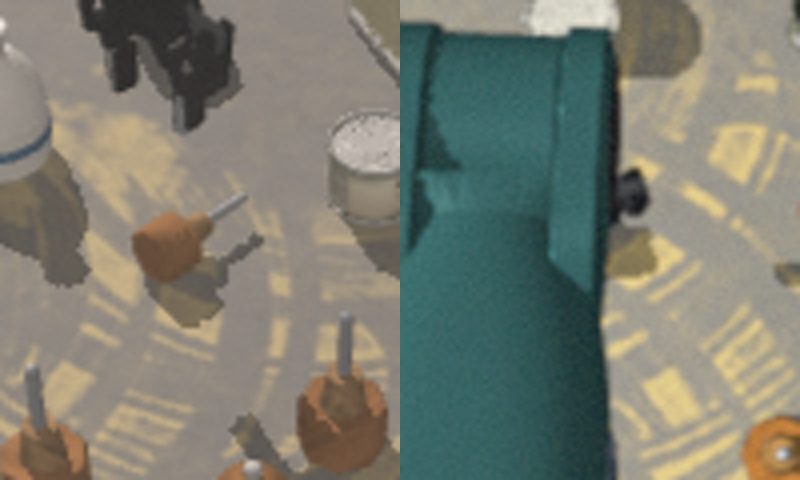

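The stopper lies with its rod pointing outward: left half knob at (168,247), rod tip at (244,197). The arm hides it in the top view.

```bash
python3 - <<'E'
from h import *
S=r.read_camera('scene')
p=lambda x,y,z=23:plane(S,190+(x+.5)/4-.5,120+(y+.5)/4-.5,z)
print("tip",p(244,197),"knob",p(168,247))
print("expected tip",[560+86*np.cos(.349),70+86*np.sin(.349)])
for a in(np.array([560,70,23]),np.array([560+86*.94,70+86*.342,23])):print(((proj(S,a)-[190,120])*4).round(1))
E
```

```text
tip [640.93697851  96.39980981  23.        ] knob [563.77460899  70.46981484  23.        ]
expected tip [np.float64(640.8155021183776), np.float64(99.40841065672379)]
[162.3 247.4]
[240.8 193.2]
```

```bash
python3 -m inch '[{"offset":[1,0,0],"turn":[0,-0.17,0],"grip":0.5},{"offset":[3,0,1],"turn":[0,-0.34,0],"grip":0.5},{"offset":[4.5,0,3],"turn":[0,-0.52,0],"grip":0.5},{"offset":[4.5,0,6],"turn":[0,-0.7,0],"grip":0.5},{"offset":[4.5,0,8],"turn":[0,-0.7,0],"grip":0.5},{"offset":[4.5,0,8],"turn":[0,-0.7,0],"grip":0.5},{"offset":[4.5,0,8],"turn":[0,-0.7,0],"grip":0.5},{"offset":[4.5,0,8],"turn":[0,-0.7,0],"grip":0.5}]'; python3 -c "
from h import *
st()
d=tool(20,-50).as_matrix()[:,2]
rel(np.array([562,70,23.5])+20*d,tool(20,-50))"
```

```text
time: 18.25
ee_pos: [518.5, 54.0, 79.8]
tcp_rot: [-0.163, 0.925, 0.059, 0.337]
force: [0.2, 0.8, -0.0]
width: 64.3
gripper_force: 0.0
t 18.25 tcp [518.5  54.   79.8] z [ 0.604  0.22  -0.766] y [-0.342  0.94   0.   ] j [-0.26  0.12 -1.06 -0.22  0.38 -0.49] F [ 0.2  0.8 -0. ] w 64.3 0.0
offset cm [0.07 0.02 9.29] turn [ 0. -0. -0.]
```

```bash
python3 -m inch '[{"offset":[0.1,0,3],"turn":[0,0,0],"grip":0.5},{"offset":[0.1,0,6],"turn":[0,0,0],"grip":0.5},{"offset":[0.1,0,8.2],"turn":[0,0,0],"grip":0.5},{"offset":[0.1,0,9.2],"turn":[0,0,0],"grip":0.5},{"offset":[0.1,0,9.2],"turn":[0,0,0],"grip":0.5},{"offset":[0.1,0,9.2],"turn":[0,0,0],"grip":-0.2},{"offset":[0.1,0,9.2],"turn":[0,0,0],"grip":-0.2},{"offset":[0.1,0,9.2],"turn":[0,0,0],"grip":-0.2},{"offset":[0.1,0,9.2],"turn":[0,0,0],"grip":-0.2}]' 40; python3 -c "
from h import *
st()
d=tool(20,-40).as_matrix()[:,2]
rel(np.array([420,200,230]),tool(20,-40))"
```

```text
time: 19.38
ee_pos: [572.6, 74.1, 8.9]
tcp_rot: [-0.163, 0.925, 0.06, 0.337]
force: [-5.2, -1.1, 8.8]
width: 45.4
gripper_force: 41.8
t 19.38 tcp [572.6  74.1   8.9] z [ 0.605  0.22  -0.765] y [-0.342  0.94   0.   ] j [-0.18  0.38 -1.07 -0.5   0.33 -0.42] F [-5.2 -1.1  8.8] w 45.4 41.8
offset cm [ -6.55  17.06 -23.38] turn [ 0.    -0.173 -0.   ]
```

```bash
cat >> h.py <<'E'
try:
    tipT=np.array(__import__("json").load(open("tip.json")))
except Exception: tipT=None
def fin(tip,yaw=45,pitch=-40):
    Rf=tool(yaw,pitch)*Ro.from_euler("z",180,degrees=True)
    return np.array(tip)-Rf.apply(tipT),Rf
E
python3 - <<'E'
from h import *
import json,h
s=r.state();R0=Ro.from_quat(s["tcp_rot"])
u=tool(20,0).as_matrix()[:,2]
tw=np.array([562,70.2,23])+86*u
u0=u@(tw-s["ee_pos"])  # along
tw=s["ee_pos"]+u*u0;tw[2]=23   # laterally centred
h.tipT=R0.inv().apply(tw-s["ee_pos"]);json.dump(h.tipT.tolist(),open("tip.json","w"));print(h.tipT)
for yaw in(35,45,55):
  P,Rf=h.fin([490,255,145],yaw);print(yaw,P,ik(P,yaw,-40))
  P,Rf=h.fin([490,255,61],yaw);print(yaw,P,ik(P,yaw,-40))
rel([480,110,260],tool(20,-50))
E
```

```text
[-6.62566236e+01 -4.44146599e-06  3.73066519e+01]
35 [501.47663665 263.03602208 219.73577194] (np.float64(2.512521983128923e-29), array([ 0.16925955, -0.07850835, -0.91740657, -0.09075231,  0.33355167]))
35 [501.47663665 263.03602208 135.73577194] (np.float64(1.4013177208926324e-27), array([ 0.16925955,  0.09533679, -1.09666213, -0.44385302,  0.33355167]))
45 [499.90684016 264.90683388 219.73577194] (np.float64(9.221389551581019e-29), array([ 0.08245855, -0.05320713, -0.86688229,  0.01922305,  0.51808755]))
45 [499.90684016 264.90683388 135.73577194] (np.float64(2.2660029502473568e-29), array([ 0.08245855,  0.10550192, -1.04030857, -0.31291228,  0.51808755]))
55 [498.03602935 266.47663156 219.73577194] (np.float64(1.931220242832874e-28), array([ 0.01550952, -0.00722182, -0.7862304 ,  0.1819887 ,  0.66952936]))
55 [498.03602935 266.47663156 135.73577194] (np.float64(2.2639124688485204e-28), array([ 0.01550952,  0.13234349, -0.95154435, -0.12289055,  0.66952936]))
offset cm [-10.44   6.55 -24.03] turn [ 0.     0.001 -0.   ]
```

```bash
python3 -m inch '[{"offset":[-1.6,0,-1.9],"turn":[0,0,0],"grip":-0.2},{"offset":[-3.8,0,-4.6],"turn":[0,0,0],"grip":-0.2},{"offset":[-6,1,-9],"turn":[0,0,0],"grip":-0.2},{"offset":[-8,3,-14],"turn":[0,0,0],"grip":-0.2},{"offset":[-9.5,5,-19],"turn":[0,0,0.15],"grip":-0.2},{"offset":[-10.4,6.5,-24],"turn":[0,0,0.32],"grip":-0.2},{"offset":[-10.4,6.5,-24],"turn":[0,0,0.5],"grip":-0.2},{"offset":[-10.4,6.5,-24],"turn":[0,0,0.68],"grip":-0.2},{"offset":[-10.4,6.5,-24],"turn":[0,0,0.86],"grip":-0.2},{"offset":[-10.4,6.5,-24],"turn":[0,0,1.04],"grip":-0.2},{"offset":[-10.4,6.5,-24],"turn":[0,0,1.22],"grip":-0.2},{"offset":[-10.4,6.5,-24],"turn":[0,0,1.4],"grip":-0.2}]'; python3 -m inch '[{"offset":[0,0,0],"turn":[0,0,0.18],"grip":-0.2},{"offset":[0,0,0],"turn":[0,0,0.36],"grip":-0.2},{"offset":[0,0,0],"turn":[0,0,0.54],"grip":-0.2},{"offset":[0,0,0],"turn":[0,0,0.72],"grip":-0.2},{"offset":[0,0,0],"turn":[0,0,0.9],"grip":-0.2},{"offset":[0,0,0],"turn":[0,0,1.08],"grip":-0.2},{"offset":[0,0,0],"turn":[0,0,1.26],"grip":-0.2},{"offset":[0,0,0],"turn":[0,0,1.44],"grip":-0.2},{"offset":[0,0,0],"turn":[0,0,1.62],"grip":-0.2},{"offset":[0,0,0],"turn":[0,0,1.74],"grip":-0.2},{"offset":[0,0,0],"turn":[0,0,1.74],"grip":-0.2},{"offset":[0,0,0],"turn":[0,0,1.74],"grip":-0.2}]'; python3 -c "
from h import *
st()
P,Rf=fin([490,255,180]);print(P);rel(P,Rf)"
```

```text
time: 20.88
ee_pos: [479.6, 109.5, 258.7]
tcp_rot: [0.474, 0.811, 0.263, 0.218]
force: [-0.5, -0.5, -1.2]
width: 45.2
gripper_force: 41.2
time: 22.38
ee_pos: [480.0, 109.5, 258.8]
tcp_rot: [0.925, 0.165, 0.337, -0.059]
force: [-0.1, 0.4, -0.2]
width: 45.3
gripper_force: 41.2
t 22.38 tcp [480.  109.5 258.8] z [ 0.604  0.22  -0.766] y [ 0.345 -0.939  0.002] j [-0.11 -0.23 -0.74  0.41  0.29  2.77] F [-0.1  0.4 -0.2] w 45.3 41.2
[499.90684016 264.90683388 254.73577194]
offset cm [  5.3  -13.9    4.93] turn [ 0.308  0.173 -0.305]
```

```bash
python3 -m inch '[{"offset":[1,-3,0.5],"turn":[0.08,0.04,-0.08],"grip":-0.2},{"offset":[2.2,-6,1.7],"turn":[0.15,0.08,-0.15],"grip":-0.2},{"offset":[3.5,-9,3],"turn":[0.23,0.13,-0.23],"grip":-0.2},{"offset":[4.5,-12,4.2],"turn":[0.308,0.173,-0.305],"grip":-0.2},{"offset":[5.3,-13.9,4.93],"turn":[0.308,0.173,-0.305],"grip":-0.2},{"offset":[5.3,-13.9,4.93],"turn":[0.308,0.173,-0.305],"grip":-0.2},{"offset":[5.3,-13.9,4.93],"turn":[0.308,0.173,-0.305],"grip":-0.2},{"offset":[5.3,-13.9,4.93],"turn":[0.308,0.173,-0.305],"grip":-0.2}]'; python3 -c "
from h import *
st()
P,Rf=fin([490,255,180]);rel(P,Rf);P,Rf=fin([490,255,137]);rel(P,Rf)
T=r.read_camera('top');S=r.read_camera('scene')
a=cv2.resize(S['color'][75:175,155:235],None,fx=5,fy=5,interpolation=2)
b=cv2.resize(T['color'][150:250,120:200],None,fx=5,fy=5,interpolation=2)
cv2.imwrite('pics/ins.png',np.hstack([a,b])[:,:,::-1])
R0=Ro.from_quat(r.state()['tcp_rot']);X=r.state()['ee_pos']+R0.apply(tipT)
print('tip',X,((proj(S,X)-[155,75])*5),'rim',(proj(S,[490,255,130])-[155,75])*5)"
```

```text
time: 23.38
ee_pos: [500.5, 264.4, 255.1]
tcp_rot: [0.838, 0.346, 0.391, -0.162]
force: [1.0, -0.1, -0.5]
width: 45.4
gripper_force: 41.2
t 23.38 tcp [500.5 264.4 255.1] z [ 0.543  0.541 -0.642] y [ 0.705 -0.709 -0.001] j [ 0.08 -0.1  -0.79  0.14  0.52  2.65] F [ 1.  -0.1 -0.5] w 45.4 41.2
offset cm [-0.04 -0.07  0.02] turn [ 0.001 -0.001 -0.002]
offset cm [-3.33 -0.07  2.78] turn [ 0.001 -0.001 -0.002]
tip [490.61444469 254.76740883 180.41436751] [142.16817448 193.94707057] rim [150.11858862 260.38434412]
```

View pics/ins.png

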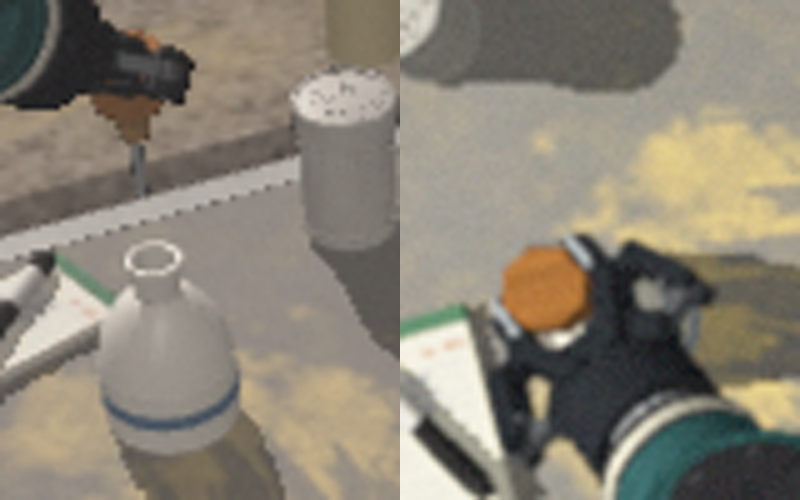

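The tip shows at left-half (144,193) and the rim centre at (154,257), both close to predicted. I'll check the rod's tilt and refine the rim position.

```bash
python3 - <<'E'
from h import *
S=r.read_camera('scene')
p=lambda x,y,z:plane(S,155+(x+.5)/5-.5,75+(y+.5)/5-.5,z)
f=lambda X:((proj(S,X)-[155,75]+.5)*5-.5).round(1)
print("rim",p(153.5,257,130),"tip",p(144,193,180.4))
for dz in(0,45,69):print(dz,f([490.6,254.8,180.4+dz]))
h=cv2.cvtColor(S["color"],cv2.COLOR_RGB2HSV).astype(int)
# cork/knob: orange pixels per row; rod: gray dark pixels per row
for v in range(93,116):
    row=h[v,165:200]
    o=np.where((row[:,0]<20)&(row[:,1]>100))[0]+165
    print(v,o.min() if len(o) else None,o.max() if len(o) else None, S["color"][v,179:188].sum(1).tolist())
E
```

```text
rim [492.64857109 259.87445173 130.        ] tip [491.5514642  257.73668866 180.4       ]
0 [144.1 195.9]
45 [135.7 133.8]
69 [131.   99.4]
93 None None [128, 126, 125, 123, 117, 125, 132, 126, 136]
94 174 183 [170, 153, 164, 208, 207, 173, 132, 135, 172]
95 174 187 [220, 215, 218, 220, 214, 218, 217, 219, 179]
96 175 186 [227, 233, 219, 218, 221, 222, 230, 222, 361]
97 175 186 [230, 223, 223, 220, 225, 230, 235, 166, 376]
98 177 184 [232, 220, 226, 222, 224, 211, 368, 379, 411]
99 179 182 [222, 230, 217, 217, 225, 221, 401, 424, 421]
100 None None [234, 239, 231, 230, 229, 229, 396, 413, 385]
101 180 182 [268, 255, 246, 243, 239, 232, 380, 386, 361]
102 180 183 [243, 242, 243, 246, 240, 180, 360, 383, 378]
103 None None [375, 263, 252, 268, 364, 372, 367, 377, 378]
104 None None [405, 400, 308, 290, 224, 387, 391, 381, 366]
105 None None [406, 419, 319, 297, 227, 381, 401, 395, 383]
106 None None [414, 413, 313, 297, 236, 387, 421, 399, 349]
107 None None [412, 410, 277, 288, 275, 327, 320, 302, 294]
108 None None [354, 335, 214, 282, 280, 288, 287, 278, 281]
109 None None [287, 285, 193, 281, 289, 276, 269, 263, 272]
110 None None [275, 273, 277, 294, 289, 265, 264, 261, 248]
111 None None [264, 259, 271, 293, 292, 256, 248, 264, 246]
112 None None [260, 244, 257, 290, 290, 199, 255, 276, 275]
113 None None [265, 263, 273, 302, 297, 197, 261, 327, 372]
114 None None [265, 279, 295, 290, 383, 359, 478, 507, 508]
115 None None [318, 366, 423, 497, 512, 514, 519, 525, 519]
```

```bash
python3 -c "
from h import *
S=r.read_camera('scene');g=cv2.cvtColor(S['color'],cv2.COLOR_RGB2GRAY)
m=(g>158).astype(np.uint8);m[:121]=0;m[133:]=0;m[:,:176]=0;m[:,195:]=0
ys,xs=np.where(m);print(xs.min(),xs.max(),ys.min(),ys.max(),cv2.fitEllipse(cv2.convexHull(np.c_[xs,ys].astype(np.float32))))
e=cv2.fitEllipse(cv2.convexHull(np.c_[xs,ys].astype(np.float32)));print(plane(S,*e[0],130))
for z in(145,110,61):
  P,Rf=fin([491,255.8,z]);rel(P,Rf)"
```

```text
180 193 123 132 ((186.1289825439453, 129.2169952392578), (12.837471008300781, 14.8336820602417), 118.05722045898438)
[489.41442741 243.12910428 130.        ]
offset cm [-2.65 -0.04  2.35] turn [ 0.001 -0.001 -0.003]
offset cm [-5.33 -0.04  4.59] turn [ 0.001 -0.001 -0.003]
offset cm [-9.09 -0.03  7.74] turn [ 0.001 -0.001 -0.003]
```

```bash
python3 -m inch '[{"offset":[-1.3,-0.04,1.1],"turn":[0,0,0],"grip":-0.2},{"offset":[-2.65,-0.04,2.35],"turn":[0,0,0],"grip":-0.2},{"offset":[-3.5,-0.04,3.1],"turn":[0,0,0],"grip":-0.2},{"offset":[-4.4,-0.04,3.8],"turn":[0,0,0],"grip":-0.2},{"offset":[-5.3,-0.04,4.6],"turn":[0,0,0],"grip":-0.2},{"offset":[-5.3,-0.04,4.6],"turn":[0,0,0],"grip":-0.2},{"offset":[-5.3,-0.04,4.6],"turn":[0,0,0],"grip":-0.2}]'; python3 -c "
from h import *
st()
for z in(110,95,85,61):
  P,Rf=fin([491,255.8,z]);rel(P,Rf)
T=r.read_camera('top');S=r.read_camera('scene')
a=cv2.resize(S['color'][75:175,155:235],None,fx=5,fy=5,interpolation=2)
cv2.imwrite('pics/ins2.png',a[:,:,::-1])"
```

```text
time: 24.45
ee_pos: [501.2, 266.2, 185.3]
tcp_rot: [0.837, 0.346, 0.391, -0.162]
force: [0.0, 0.1, -1.1]
width: 45.5
gripper_force: 41.3
t 24.45 tcp [501.2 266.2 185.3] z [ 0.543  0.542 -0.642] y [ 0.706 -0.709 -0.001] j [ 0.09  0.   -0.94 -0.12  0.52  2.65] F [ 0.   0.1 -1.1] w 45.5 41.3
offset cm [-0.08  0.01 -0.01] turn [ 0.001 -0.002 -0.002]
offset cm [-1.23  0.02  0.96] turn [ 0.001 -0.002 -0.002]
offset cm [-2.    0.02  1.6 ] turn [ 0.001 -0.002 -0.002]
offset cm [-3.84  0.02  3.14] turn [ 0.001 -0.002 -0.002]
```

View pics/ins2.png

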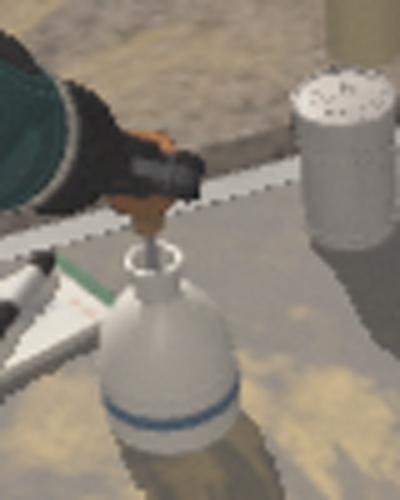

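The rod enters the mouth near its centre, at (152,255) with the rim centre at (153,257). I'll continue down slowly.

```bash
python3 -m inch '[{"offset":[-0.4,0,0.3],"turn":[0,0,0],"grip":-0.2},{"offset":[-0.8,0,0.6],"turn":[0,0,0],"grip":-0.2},{"offset":[-1.2,0,0.95],"turn":[0,0,0],"grip":-0.2},{"offset":[-1.6,0,1.3],"turn":[0,0,0],"grip":-0.2},{"offset":[-2,0,1.6],"turn":[0,0,0],"grip":-0.2},{"offset":[-2,0,1.6],"turn":[0,0,0],"grip":-0.2}]'; python3 -c "
from h import *
st();s=r.state();print(s['ee_pos']+Ro.from_quat(s['tcp_rot']).apply(tipT))"
```

```text
time: 25.3
ee_pos: [500.4, 265.8, 158.7]
tcp_rot: [0.838, 0.346, 0.391, -0.162]
force: [1.8, 1.4, -2.7]
width: 45.1
gripper_force: 41.2
t 25.3 tcp [500.4 265.8 158.7] z [ 0.542  0.542 -0.642] y [ 0.706 -0.709 -0.002] j [ 0.09  0.05 -0.99 -0.22  0.52  2.65] F [ 1.8  1.4 -2.7] w 45.1 41.2
[490.42366949 256.05495716  83.93789487]
```

```bash
python3 -m inch '[{"offset":[-0.4,0,0.33],"turn":[0,0,0],"grip":-0.2},{"offset":[-0.75,0,0.63],"turn":[0,0,0],"grip":-0.2},{"offset":[-1.1,0,0.93],"turn":[0,0,0],"grip":-0.2},{"offset":[-1.4,0,1.17],"turn":[0,0,0],"grip":-0.2},{"offset":[-1.55,0,1.3],"turn":[0,0,0],"grip":-0.2},{"offset":[-1.55,0,1.3],"turn":[0,0,0],"grip":-0.2}]'; python3 -c "
from h import *
st();s=r.state();print(s['ee_pos']+Ro.from_quat(s['tcp_rot']).apply(tipT),s['wrist_torque'])"
```

```text
time: 26.05
ee_pos: [500.3, 265.8, 138.6]
tcp_rot: [0.838, 0.345, 0.39, -0.162]
force: [0.9, 0.9, 0.0]
width: 45.1
gripper_force: 41.3
t 26.05 tcp [500.3 265.8 138.6] z [ 0.542  0.542 -0.642] y [ 0.705 -0.709 -0.002] j [ 0.09  0.1  -1.03 -0.3   0.52  2.65] F [0.9 0.9 0. ] w 45.1 41.3
[490.29001768 256.04268843  63.84429893] [-0.39152443  0.36133118 -0.02930582]
```

Almost home; I'll press the last few millimetres gently until contact.

```bash
python3 -m inch '[{"offset":[-0.1,0,0.08],"turn":[0,0,0],"grip":-0.2},{"offset":[-0.2,0,0.17],"turn":[0,0,0],"grip":-0.2},{"offset":[-0.28,0,0.23],"turn":[0,0,0],"grip":-0.2},{"offset":[-0.28,0,0.23],"turn":[0,0,0],"grip":-0.2}]'; python3 -c "
from h import *
st();s=r.state();print(s['ee_pos']+Ro.from_quat(s['tcp_rot']).apply(tipT),s['wrist_torque'])"
```

```text
time: 26.55
ee_pos: [501.4, 266.4, 136.7]
tcp_rot: [0.837, 0.346, 0.392, -0.162]
force: [-0.6, 2.4, 9.9]
width: 45.6
gripper_force: 41.9
t 26.55 tcp [501.4 266.4 136.7] z [ 0.544  0.543 -0.64 ] y [ 0.707 -0.708 -0.   ] j [ 0.09  0.11 -1.04 -0.32  0.52  2.65] F [-0.6  2.4  9.9] w 45.6 41.9
[491.65433011 256.75820936  61.93312168] [ 0.85316338 -0.48227014  0.32212459]
```

```bash
python3 -m inch '[{"offset":[0.05,0,-0.04],"turn":[0,0,0],"grip":0},{"offset":[0.05,0,-0.04],"turn":[0,0,0],"grip":0.2},{"offset":[0.05,0,-0.04],"turn":[0,0,0],"grip":0.4},{"offset":[0.05,0,-0.04],"turn":[0,0,0],"grip":0.4},{"offset":[0.05,0,-0.04],"turn":[0,0,0],"grip":0.4},{"offset":[0,0,-3],"turn":[0,0,0],"grip":0.4},{"offset":[0,0,-6],"turn":[0,0,0],"grip":0.4},{"offset":[0,0,-10],"turn":[0,0,0],"grip":0.4},{"offset":[0,0,-15],"turn":[0,0,0],"grip":0.4},{"offset":[0,0,-15],"turn":[0,0,0],"grip":0.4},{"offset":[0,0,-15],"turn":[0,0,0],"grip":0.4}]' 20; python3 -c "
from h import *
st()
T=r.read_camera('top');S=r.read_camera('scene')
a=cv2.resize(S['color'][75:175,155:235],None,fx=5,fy=5,interpolation=2)
b=cv2.resize(T['color'][150:250,120:200],None,fx=5,fy=5,interpolation=2)
cv2.imwrite('pics/done.png',np.hstack([a,b])[:,:,::-1])"
```

```text
time: 27.92
ee_pos: [419.7, 184.4, 231.7]
tcp_rot: [0.837, 0.345, 0.391, -0.162]
force: [-0.5, 0.1, 0.2]
width: 59.9
gripper_force: 0.0
t 27.93 tcp [419.7 184.4 231.7] z [ 0.544  0.541 -0.641] y [ 0.705 -0.709 -0.   ] j [-0.2  -0.25 -0.93  0.31  0.69  2.38] F [-0.5  0.1  0.2] w 59.9 0.0
```

View pics/done.png

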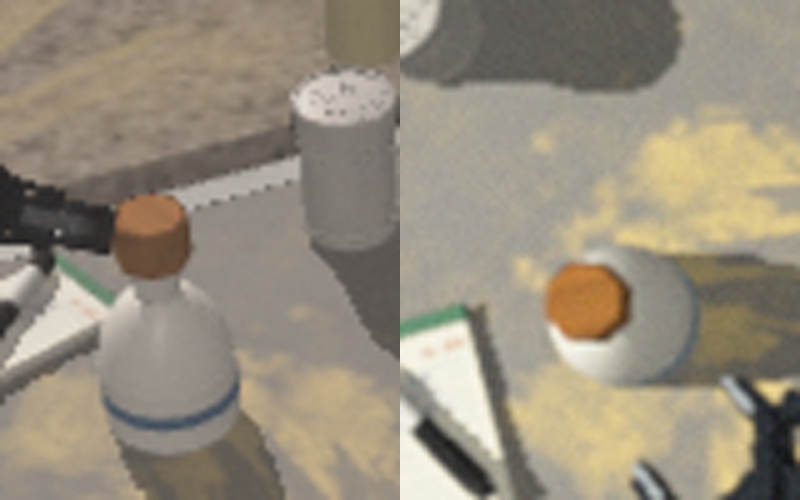

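The knob sits level on the rim: its top face centre is at left-half (151,212), and about (150,210) is expected when fully home. The cruet has not moved and the gripper is clear.

```bash
python3 -c "
from workcell import r
print(r.sign_off())"
```

```text
the job is handed in; nothing more can be done
None
```

I turned the smallest stopper over and put it back in the cruet, and handed the job in at about 28 s: the last pictures show the knob level on the rim and the cruet where it stood, and the arm never went near the mill, tin, spice jar or timer.

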